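# Steady the rocking iron stand

### The arm

A 7-joint arm with a two-finger parallel gripper is mounted at the origin on the work surface. World frame = base frame: x ahead of the robot, y to its left, z up, the work surface at z = 0. Lengths are in m, angles in rad, forces in N, time in s.
With the tool pointing down it reaches from about 0.35 to 0.9 m from the base axis. Payload 8.1 kg.
Tool frame: the origin (TCP) lies at the very end of the fingers, on their centre line; the grasp point (between the pads) lies 19 mm behind it (arm.tcp_to_grasp is the distance from the TCP to the grasp point, in m); z points along the fingers, y is the line along which they close (so a half turn about z gives the same grasp; the last joint's range is limited). The gripper opens to 92 mm and grips with 3 to 60 N. Pads are 19 mm wide; open, the fingers measure 130 mm over their backs; the gripper's body (75 mm by 190 mm) begins 47 mm behind the grasp point.
Start: joints at [-1.415, 0.434, 0.025, 1.573, -0.012, 1.134, -0.075], TCP at [0.16, 0.604, 0.227] pointing down, gripper open.
Joint ranges: [-2.62, 2.62], [-0.44, 2.09], [-1.27, 1.32], [0.08, 2.57], [-1.32, 4.46], [0.12, 2], [-2.74, 2.74]. Speed limits (rad/s): [2.22, 2.22, 3.01, 3.01, 3.14, 3.14, 3.14].

### API

Orientations are given as a rotation vector (axis times angle).
In Python, from cell import arm, optics, probe_bus, workorder gives the robot as it stands (arm), with the cameras (optics), the readings (probe_bus) and the job (workorder).
- The arm moves only by the shell command python3 nudge.py 'ROWS' [FORCE]. ROWS is a JSON list that holds a single list of rows (three levels of brackets), with 1 to 10 rows, each of 5 numbers: dx, dy, dz in shares of the most that a row can go, 1 being 50 mm, then a turn about the tool's z in rad, then the opening from 0.0 (shut) to 1.0 (fully open); each row shifts and turns the commanded pose from where the row before left it, along the tool's axes as they then stand; what a row does not reach is not made up. A row lasts 1/10 s, in which the tool goes at most 0.05 m and 0.15 rad, less where a joint would pass 70% of its speed; a pose out of reach is approached as far as the arm can. The fingers move at their own pace and stop on an object; FORCE is the grip in N (left out, the last holds). Time passes only in rows, so rows that do not move let the fingers close. It prints the time, the measured TCP pose, the force, the opening and the grip force at its end. Input that does not fit is refused with a message, and nothing moves.
- probe_bus.observe(): the state, without advancing time (a new reading comes with each control period).
- optics.get_image(name): name is "scene" or "top" or "wrist"; returns a dict with "image" (420x560x3 uint8, blue, green, red), "fx", "fy", "cx", "cy" (pixels), "cam_to_world" (4x4, takes a point from camera to world coordinates); the wrist camera has in their place "mount" (4x4, takes a point from camera to tool coordinates, whose origin is the TCP and whose axes are the flange's). Camera axes: x right, y down, z forward; pixel columns grow to the right and rows downward; lengths in m; the calibration is good to about 2 mm. A picture is of the moment at which its call begins: read the wrist's pose just before it. There is no depth.
- workorder.sign_off(): hands the job in; it is judged then, once.
The state is a dict: "clock": time; "joints": joint angles; "dq": joint speeds; "joint_efforts": joint torques, N m; "position": TCP position; "ee_rot": TCP orientation; "force": force on the tool from outside, world axes, zero at the start; "ft_torque": the same for the moment, N m; "width": opening from 0.0 (shut) to 1.0 (fully open); "gripper_force": force on a finger pad.
Only numpy, scipy, OpenCV 4.12 (cv2) and the standard library are available. Lean on these libraries where they do the work, as an engineer would, in place of code of your own. Each camera call takes 0.05 s, during which the arm holds its last target. There are 200 camera calls.

### The job

The steel stand under the charcoal iron rocks because the screw foot at one corner has been backed off. Take that foot's wing screw from above and screw it down clockwise to the end of its thread, so that all four feet bear on the table, then let go. Leave the iron standing in its place on the stand, and do not shove the stand about.

Things in the scene. Friction and masses are not known exactly. Their poses are not given: they have to be found in the camera images.
- stand: Rocking steel stand, the one that carries the charcoal iron (a like stand with a pot is sound): plate 200 x 330 mm, top 46 mm up. Origin at sole level under its centre; x along the short side, y the long side. Plain feet at (75,145), (-75,-145), (-75,145) mm, screw foot at (75,-145). It first sags 2 to 3 degrees to the screw foot.
- wing_screw (a joint): Turn of the wing screw, rad, clockwise from above: 0 backed right off, 1.4 hard end of the thread; starts at 0 to 0.4. One rad lowers foot and wing 4 mm in the plate; at 1.4 the foot is as long as the others and the blade lies along the stand's long side, until then it is turned anticlockwise by the remainder. Stiff (0.12 N m), stays as left.
- wing_grip (a point): Middle of the wing screw's upright brass blade (48 mm long, 10 thick, 28 high), on the screw's upright axis, about 86 mm above the table, 14 mm below the blade's top edge; that height hardly changes as it is turned. x along the blade, y across it, z up. Grip across the thickness, fingers down; the iron's side is about 80 mm away.
- opposite_foot: The plain rubber-tipped foot (20 mm across) diagonally across from the screw foot, on the stand; origin at the middle of its sole. Its tip is springy rubber that reaches 1.2 mm and takes up the last of the play (1.6 to 4 N). It hangs a few mm clear of the table while the stand rocks.
- iron: The charcoal iron standing on the plate, dark cast iron, 2 to 2.9 kg, about 180 mm long, 96 mm wide, 155 mm high with a wooden handle along its top; origin at the middle of its underside, x towards its nose, z up.

How it is judged:
At the end, for the whole second after the job is handed in: The wing screw stands within about 14 degrees of the end of its thread (above 1.15 rad), the stand is level within about 0.9 degrees with the foot opposite the screw foot bearing on the table too, and the iron stands upright on the stand, both at rest (value of joint wing_screw above 1.15 rad and angle between stand's own z axis and vertical below 0.015 rad and contact force between opposite_foot and anything else above 0.3 N and z of iron in the frame of stand above 0.035 m and angle between iron's own z axis and vertical below 0.1 rad and linear speed of each of stand, iron below 0.02 m/s); the robot touches nothing.
It fails at once if the stand is shoved more than 40 mm (distance of stand from where it was at the start of the episode above 0.04 m).
It fails at once if the iron is pushed more than 40 mm from its place (distance of iron from where it was at the start of the episode above 0.04 m).
It also fails if it takes over 35 s, if anything falls off the work surface, if the arm or the gripper's body presses on something with over 40 N, if the wrist force passes 120 N, or if a joint passes its speed limit or range.

## Working session

There is one attempt and no reset: what is moved stays moved. The work goes in short steps, Python scripts to look and compute and a shell command to move; the robot and the scene stay as the last step left them, time stands still between calls to the robot, and variables do not carry over. Pictures are saved under pics/ and viewed, at most 10 in all, crops included, and the job is handed in when it is done.

```bash
ls; mkdir -p pics
python3 - <<'E'
from cell import arm, optics, probe_bus, workorder
import cv2,json,numpy as np,pickle
d={}
for n in("scene","top"):
    r=optics.get_image(n); cv2.imwrite(f"pics/{n}0.png",r["image"]); d[n]=r
    print(n,r["fx"],r["cx"],r["cy"],np.round(r["cam_to_world"],3).tolist())
pickle.dump(d,open("im0.pkl","wb"))
o=probe_bus.observe();print(o["position"],o["ee_rot"],o["width"],o["clock"])
E
```

```text
cell.py
nudge.py
pics
scene 528.9557875071929 279.74573225462814 217.07135511031083 [[0.757, 0.525, -0.389, 0.949], [0.654, -0.602, 0.458, -0.568], [0.006, -0.601, -0.799, 1.056], [0.0, 0.0, 0.0, 1.0]]
top 406.02260486472477 274.82063411001747 214.9140959724277 [[0.011, -0.997, 0.077, 0.42], [-1.0, -0.009, 0.019, -0.009], [-0.019, -0.077, -0.997, 0.971], [0.0, 0.0, 0.0, 1.0]]
[0.15987924 0.60372811 0.22602865] [-4.05474429e-01 -3.11524620e+00  2.24364260e-03] 0.9965588364394318 0.1
```

View pics/top0.png

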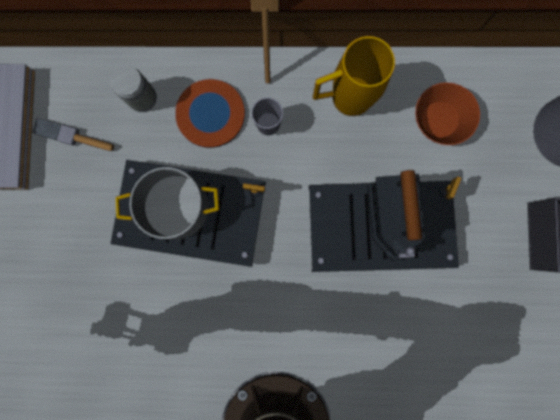

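View pics/scene0.png

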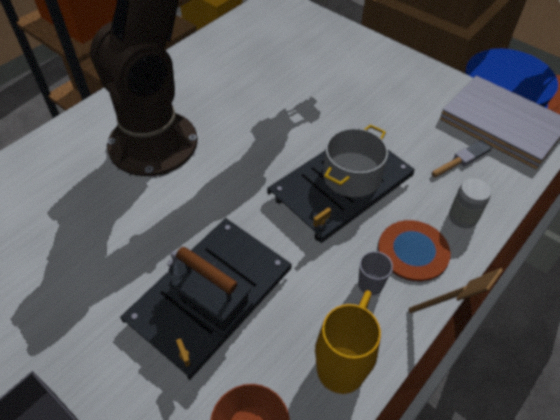

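The stand with the charcoal iron is on the right of the top view at about (310..458, 180..270). Its wing blade is at about (454,187) in the top view and (182,351) in the scene view. Next I'll measure the blade and the iron.

```bash
cat > h.py <<'E'
import cv2,numpy as np,pickle
def ray(r,p):
    T=r["cam_to_world"];d=np.array([(p[0]-r["cx"])/r["fx"],(p[1]-r["cy"])/r["fy"],1.]);return T[:3,3],T[:3,:3]@d
def onz(r,p,z):
    o,d=ray(r,p);return o+d*(z-o[2])/d[2]
def tri(r1,p1,r2,p2):
    a,u=ray(r1,p1);b,v=ray(r2,p2)
    s=np.linalg.lstsq(np.c_[u,-v],b-a,rcond=None)[0];return (a+u*s[0]+b+v*s[1])/2,np.linalg.norm(a+u*s[0]-b-v*s[1])
def brass(im,box):
    x0,y0,x1,y1=box;h=cv2.cvtColor(im,cv2.COLOR_BGR2HSV)
    m=np.zeros(im.shape[:2],np.uint8);m[y0:y1,x0:x1]=cv2.inRange(h,(10,120,70),(32,255,255))[y0:y1,x0:x1]
    c=max(cv2.findContours(m,0,1)[0],key=cv2.contourArea);return m,c
E
python3 - <<'E'
from h import *
d=pickle.load(open("im0.pkl","rb"))
P={}
for n,b in(("top",(435,165,475,210)),("scene",(165,325,205,375))):
    m,c=brass(d[n]["image"],b);M=cv2.moments(c);P[n]=(M["m10"]/M["m00"],M["m01"]/M["m00"]);print(n,cv2.contourArea(c),P[n],cv2.minAreaRect(c))
print(tri(d["top"],P["top"],d["scene"],P["scene"]))
print("corners z=.046",[onz(d["top"],p,.044).round(3).tolist() for p in((310,185),(457,180),(459,268),(312,272))])
a=cv2.resize(d["top"]["image"][160:280,300:480],None,fx=4,fy=4,interpolation=2)[:, :720]
b=cv2.resize(d["scene"]["image"][215:375,120:300],None,fx=4,fy=3.5)
cv2.imwrite("pics/ca.png",cv2.convertScaleAbs(a,alpha=1.8));cv2.imwrite("pics/cb.png",cv2.convertScaleAbs(b,alpha=1.8))
E
```

```text
top 99.5 (454.0268006700167, 186.85594639865994) ((452.73712158203125, 186.2165069580078), (8.833511352539062, 21.93147850036621), 23.96249008178711)
scene 131.0 (182.48473282442748, 350.19083969465646) ((181.97706604003906, 349.7431335449219), (23.637264251708984, 8.466068267822266), 61.69924545288086)
(array([ 0.55007407, -0.37921765,  0.09543975]), np.float64(0.0029376560930655044))
corners z=.046 [[0.56, -0.071, 0.044], [0.575, -0.407, 0.044], [0.375, -0.407, 0.044], [0.362, -0.077, 0.044]]
```

View pics/ca.png

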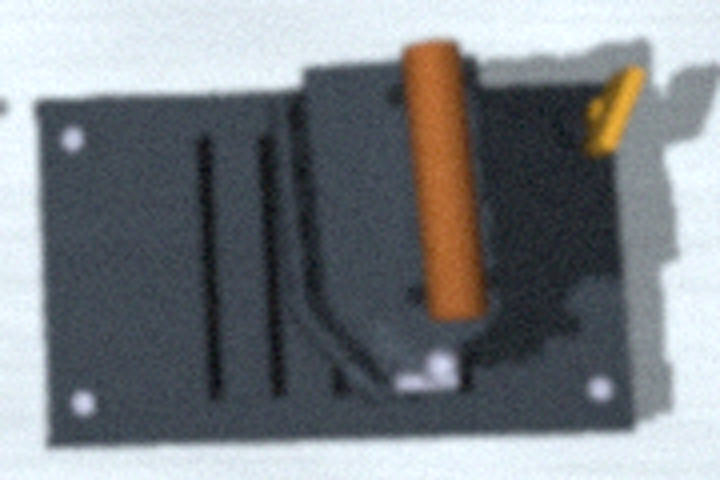

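View pics/cb.png

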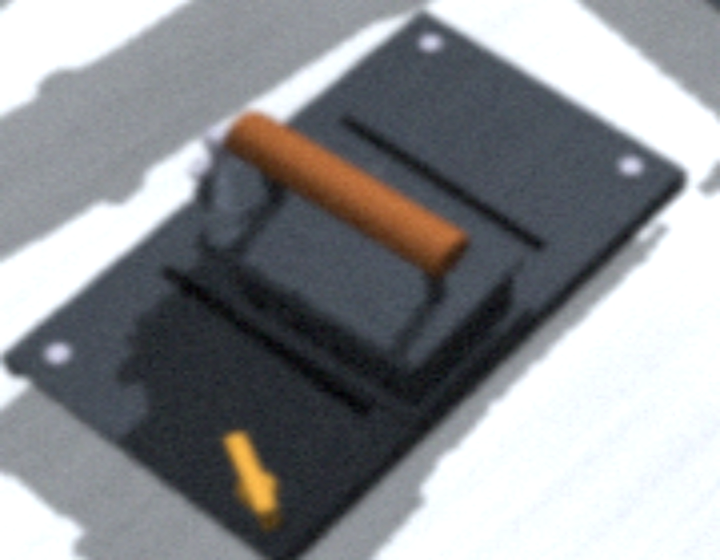

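The blade is at about (0.550, -0.379, ~0.09), and the stand geometry predicts (0.549, -0.382), so the two agree. The blade points about -22° from +x, and it should end at about -88°.

The iron's side is close and the gripper body would reach it if I gripped square to the blade. I'll come in with the closing line at about 20° so the body clears, and the pads will start turning the blade clockwise as they close. Before that, I'll raise the arm and move across.

Units first: shifts go in shares of 50 mm. So -0.05 m is -1, -0.034 m is -0.68.

```bash
python3 nudge.py '[[[0,0,-1,0,1],[0,0,-1,0,1],[-0.68,-0.68,0,0,1],[-0.68,-0.68,0,0,1],[-0.68,-0.68,0,0,1],[-0.68,-0.68,0,0,1],[-0.68,-0.68,0,0,1],[-0.68,-0.68,0,0,1],[-0.68,-0.68,0,0,1],[-0.68,-0.68,0,0,1]]]' 25
```

```text
clock: 1.1
position: [0.3537, 0.2696, 0.3266]
ee_rot: [-0.405, -3.115, -0.0]
force: [1.0, 0.1, 1.2]
width: 1.002
gripper_force: 0.0
```

Converted, -0.041 m is -0.82, -0.025 m is -0.5.

```bash
python3 nudge.py '[[[-0.5,-0.82,0,0,1],[-0.5,-0.82,0,0,1],[-0.5,-0.82,0,0,1],[-0.5,-0.82,0,0,1],[-0.5,-0.82,0,0,1],[-0.5,-0.82,0,0,1],[-0.5,-0.82,0,0,1],[-0.5,-0.82,0,0,1],[-0.5,-0.82,0,0,1],[-0.5,-0.82,0,0,1]]]' && python3 nudge.py '[[[-0.5,-0.82,0,0,1],[-0.5,-0.82,0,0,1],[-0.5,-0.82,0,0,1],[0,0,0,0.15,1],[0,0,0,0.15,1],[0,0,0,0.15,1],[0,0,0,0.15,1],[0,0,0,0.15,1],[0,0,0,0.15,1],[0,0,0,0.15,1]]]'
python3 - <<'E'
from h import *
from cell import arm, optics, probe_bus, workorder
from scipy.spatial.transform import Rotation as R
o=probe_bus.observe();r=optics.get_image("wrist");T=np.eye(4);T[:3,:3]=R.from_rotvec(o["ee_rot"]).as_matrix();T[:3,3]=o["position"]
r["cam_to_world"]=T@r["mount"];pickle.dump(r,open("w1.pkl","wb"))
print(o["joints"],o["position"],T[:3,:3].round(3).tolist(),r["cam_to_world"].round(3).tolist())
cv2.imwrite("pics/w1.png",r["image"])
E
```

```text
clock: 2.1
position: [0.4901, -0.1904, 0.3267]
ee_rot: [0.404, 3.115, 0.001]
force: [0.5, 1.0, 1.1]
width: 0.997
gripper_force: 0.0
clock: 3.1
position: [0.5309, -0.3265, 0.3263]
ee_rot: [-1.919, -2.486, -0.0]
force: [0.4, 1.2, -0.2]
width: 1.002
gripper_force: 0.0
[-0.17465184  0.51420791  1.04997398  1.47337825 -0.44672357  1.41201082
  1.14538642] [ 0.53089966 -0.32653076  0.32631152] [[-0.253, 0.967, -0.001], [0.967, 0.253, 0.001], [0.001, -0.0, -1.0]] [[0.968, 0.242, 0.07, 0.512], [0.252, -0.929, -0.27, -0.252], [-0.0, 0.279, -0.96, 0.485], [0.0, 0.0, 0.0, 1.0]]
```

View pics/w1.png

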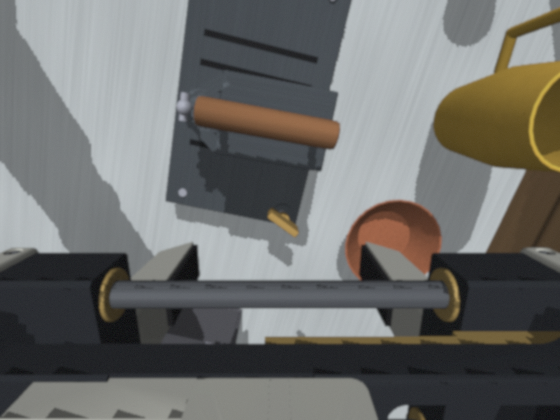

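The wrist view shows the blade at about (283,221), just ahead of the fingers, the iron's handle at (265,122), and the bowl clear at (393,240). I'll refine the blade position from this view.

Run:
```python
from h import *
r=pickle.load(open("w1.pkl","rb"));d=pickle.load(open("im0.pkl","rb"))
m,c=brass(r["image"],(260,200,305,240));M=cv2.moments(c);p=(M["m10"]/M["m00"],M["m01"]/M["m00"])
print(cv2.contourArea(c),p,cv2.minAreaRect(c));b=cv2.boxPoints(cv2.minAreaRect(c))
print("box@.1",[onz(r,q,.1).round(4).tolist() for q in b],"c@.09",onz(r,p,.09))
print(tri(r,p,d["top"],(454.0,186.9)),tri(r,p,d["scene"],(182.5,350.2)))
print("bowl",onz(d["top"],(448,113),.05))
a=cv2.resize(r["image"][70:250,150:350],None,fx=4,fy=3.3);cv2.imwrite("pics/w1c.png",cv2.convertScaleAbs(a,alpha=1.5)[:600])
```

```text
274.0 (282.4878345498783, 221.22080291970804) ((283.77996826171875, 220.6227264404297), (34.138206481933594, 12.318297386169434), 34.2868766784668)
box@.1 [[0.5261, -0.373, 0.1], [0.5316, -0.357, 0.1], [0.5748, -0.3734, 0.1], [0.5696, -0.3898, 0.1]] c@.09 [ 0.54983803 -0.37762295  0.09      ]
(array([ 0.54731794, -0.3684146 ,  0.11864778]), np.float64(0.00046855762523563066)) (array([ 0.54857923, -0.37831516,  0.09161212]), np.float64(0.003226385292866067))
bowl [ 0.72921309 -0.38742731  0.05      ]
```

View pics/w1c.png

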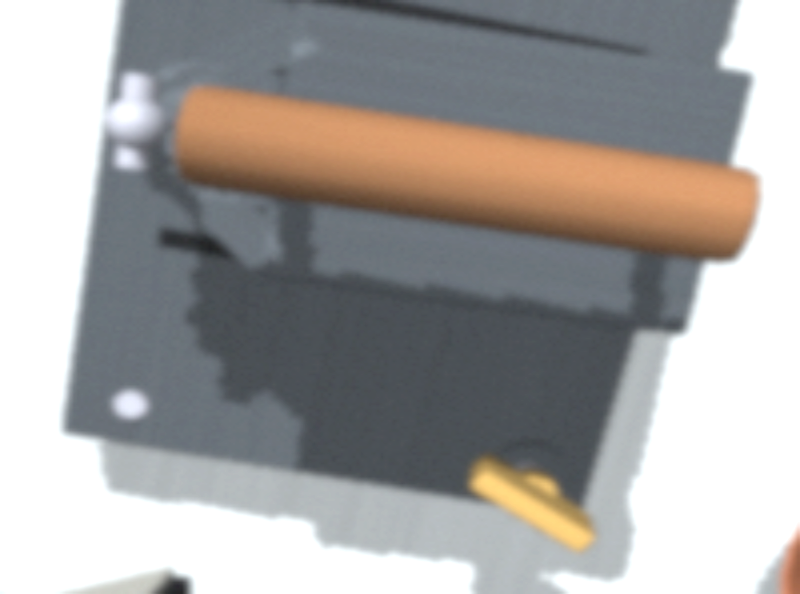

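Converted, 0.04 m is 0.8, 0.03 m is 0.6.

```bash
python3 nudge.py '[[[-0.54,0.06,0,0,1],[-0.54,0.06,0,0,1],[0,0,0.8,-0.1,1],[0,0,0.8,0,1],[0,0,0.8,0,1],[0,0,0.8,0,1],[0,0,0.6,0,1],[0,0,0,0,1]]]'
python3 - <<'E'
from h import *
from cell import arm, optics, probe_bus, workorder
from scipy.spatial.transform import Rotation as R
o=probe_bus.observe();M=R.from_rotvec(o["ee_rot"]).as_matrix();p=o["position"]
print(o["joints"],p,M[:2,:2].round(3),"err tool",M.T@(np.array([.550,-.378,.069])-p))
r=optics.get_image("top");cv2.imwrite("pics/top1.png",cv2.resize(r["image"][100:310,280:560],None,fx=2.5,fy=2.5))
E
```

```text
clock: 3.95
position: [0.549, -0.375, 0.1322]
ee_rot: [-1.777, -2.581, -0.0]
force: [0.0, -0.2, -0.1]
width: 0.998
gripper_force: 0.0
[ 1.40653082e-03  7.25451354e-01  8.77762954e-01  1.61485101e+00
 -6.07486940e-01  1.10396125e+00  1.40721344e+00] [ 0.54895919 -0.37495618  0.13217787] [[-0.357  0.934]
 [ 0.934  0.357]] err tool [-0.00362742  0.00015276  0.06315545]
```

View pics/top1.png

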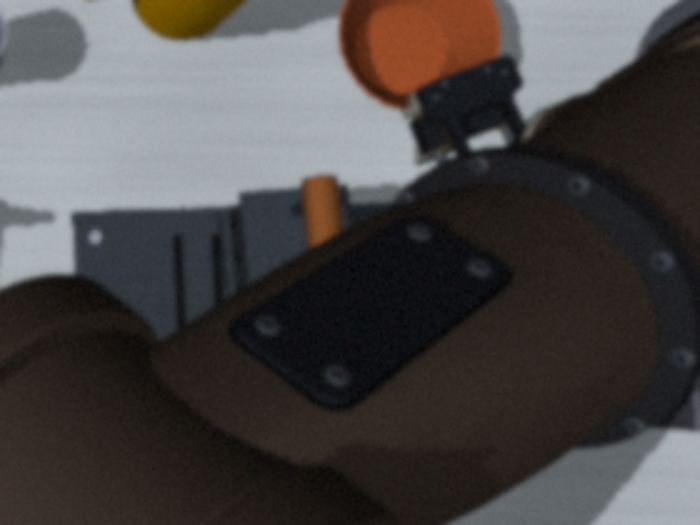

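The top view shows the arm over the blade. The gripper's outer end is near the bowl at (420,50) but above it, and the forearm hides the iron's front. I'll check forearm clearance in the scene view.

Run:
```python
from h import *
from cell import arm, optics, probe_bus, workorder
r=optics.get_image("scene");cv2.imwrite("pics/sc1.png",cv2.convertScaleAbs(cv2.resize(r["image"][150:420,60:360],None,fx=2.2,fy=2.2),alpha=1.6))
```

```text
(no output)
```

View pics/sc1.png

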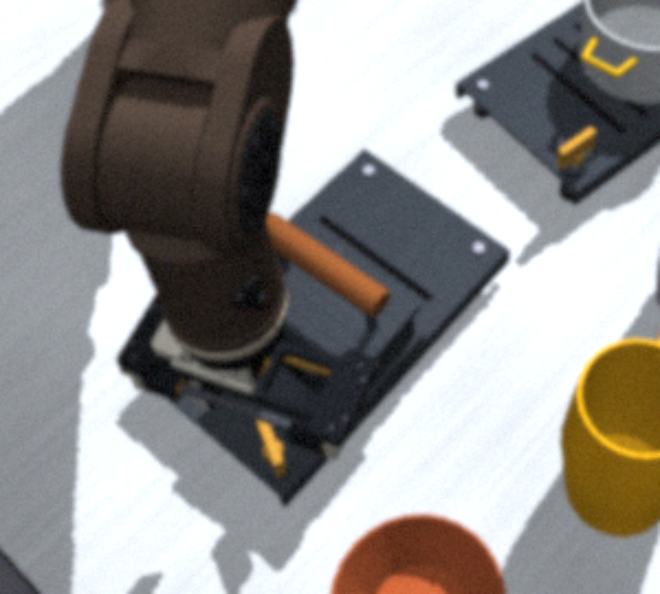

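The fingers straddle the blade at (270,450), and the wrist and forearm stand well above and beside the handle. I'll finish the descent and watch the force.

Converted, 0.02 m is 0.4, 0.012 m is 0.24.

```bash
python3 nudge.py '[[[-0.072,0,0.4,0,1],[0,0,0.4,0,1],[0,0,0.24,0,1],[0,0,0,0,1]]]' && python3 nudge.py '[[[0,0,0.1,0,1],[0,0,0.1,0,1],[0,0,0,0,1]]]'
```

```text
clock: 4.45
position: [0.5519, -0.3804, 0.0839]
ee_rot: [-1.784, -2.584, -0.0]
force: [-0.5, -1.2, 0.3]
width: 1.002
gripper_force: 0.0
clock: 4.75
position: [0.5521, -0.3807, 0.0746]
ee_rot: [-1.785, -2.585, -0.0]
force: [0.1, 0.4, -0.2]
width: 1.0
gripper_force: 0.0
```

```bash
python3 nudge.py '[[[0.06,-0.02,0.08,0,1],[0,0,0,0,0.7],[0,0,0,0,0.6],[0,0,0,0,0.5],[0,0,0,0,0.4],[0,0,0,0,0.3],[0,0,0,0,0.2],[0,0,0,0,0.1],[0,0,0,0,0.0],[0,0,0,0,0]]]' 25; python3 nudge.py '[[[0,0,0,0,0],[0,0,0,0,0],[0,0,0,0,0]]]'
```

```text
clock: 5.75
position: [0.5488, -0.3791, 0.0706]
ee_rot: [-1.786, -2.583, 0.002]
force: [-4.1, -2.1, 0.4]
width: 0.265
gripper_force: 7.4
clock: 6.05
position: [0.5486, -0.3784, 0.0703]
ee_rot: [-1.785, -2.582, 0.001]
force: [-5.1, -0.0, -0.7]
width: 0.106
gripper_force: 24.8
```

The opening is 9.8 mm, which is the blade's thickness, so the blade has swung into line with the pads. About 0.32 rad remains.

```bash
python3 nudge.py '[[[0,0,0,0.06,0],[0,0,0,0.06,0],[0,0,0,0.06,0],[0,0,0,0.06,0],[0,0,0,0.04,0],[0,0,0,0,0]]]'; python3 -c "
from cell import arm, optics, probe_bus, workorder;print(probe_bus.observe()['ft_torque'])"; python3 nudge.py '[[[0,0,0,0.04,0],[0,0,0,0.02,0],[0,0,0,0,0]]]' 25;  python3 -c "
from cell import arm, optics, probe_bus, workorder;print(probe_bus.observe()['ft_torque'],probe_bus.observe()['joints'])"
```

```text
clock: 6.65
position: [0.5485, -0.3782, 0.0702]
ee_rot: [-2.129, -2.306, 0.002]
force: [-6.3, -0.2, 0.1]
width: 0.11
gripper_force: 24.8
[-0.23104496  1.50150256  0.18123896]
clock: 6.95
position: [0.5485, -0.3782, 0.0702]
ee_rot: [-2.197, -2.242, 0.002]
force: [-6.7, -0.7, -0.4]
width: 0.107
gripper_force: 24.8
[-0.24088268  1.5132092   0.16526405] [-0.00850959  0.8241196   0.91157549  1.66917219 -0.74045481  1.03265291
  1.17166035]
```

```bash
for i in 1; do python3 nudge.py '[[[0,0,0,0.04,0],[0,0,0,0,0]]]'; python3 -c "
from cell import arm, optics, probe_bus, workorder;print(probe_bus.observe()['ft_torque'])"; python3 nudge.py '[[[0,0,0,0.04,0],[0,0,0,0,0]]]';  python3 -c "
from cell import arm, optics, probe_bus, workorder;print(probe_bus.observe()['ft_torque'])"; done
```

```text
clock: 7.15
position: [0.5485, -0.3782, 0.0702]
ee_rot: [-2.241, -2.198, 0.002]
force: [-6.3, -0.1, 1.3]
width: 0.114
gripper_force: 25.3
[-0.29683837  1.49719456  0.42914936]
clock: 7.35
position: [0.5486, -0.3782, 0.0702]
ee_rot: [-2.285, -2.153, 0.002]
force: [-6.5, -0.6, 0.0]
width: 0.114
gripper_force: 26.4
[-0.24146225  1.47084702  0.59159237]
```

The moment jumped from 0.17 to 0.59 N m, so the screw is at its end stop. I'll ease off, release and lift.

Converted, -0.05 m is -1, -0.04 m is -0.8.

```bash
python3 nudge.py '[[[0,0,0,-0.05,0],[0,0,0,0,0.3],[0,0,0,0,0.6],[0,0,0,0,0.6],[0,0,-0.4,0,0.6],[0,0,-0.8,0,0.6],[0,0,-1,0,0.6],[0,0,-1,0,0.6],[0,0,-1,0,0.6],[0,0,-0.6,0,0.6]]]' && python3 nudge.py '[[[0,-1,0,0,0.6],[0,-1,0,0,0.6],[0,-1,0,0,0.6],[0,0,0,0,0.6]]]'
python3 - <<'E'
from h import *
from cell import arm, optics, probe_bus, workorder
d=pickle.load(open("im0.pkl","rb"))
r=optics.get_image("scene");a=d["scene"]["image"][200:400,100:310];b=r["image"][200:400,100:310]
cv2.imwrite("pics/cmp.png",cv2.convertScaleAbs(cv2.resize(np.hstack([a,b]),(798,400)),alpha=1.6))
E
```

```text
clock: 8.35
position: [0.5507, -0.3792, 0.3153]
ee_rot: [2.227, 2.209, 0.001]
force: [0.4, -1.4, -0.1]
width: 0.602
gripper_force: 0.0
clock: 8.75
position: [0.393, -0.3784, 0.3114]
ee_rot: [-2.24, -2.202, -0.004]
force: [-0.6, -0.4, 0.9]
width: 0.603
gripper_force: 0.0
```

View pics/cmp.png

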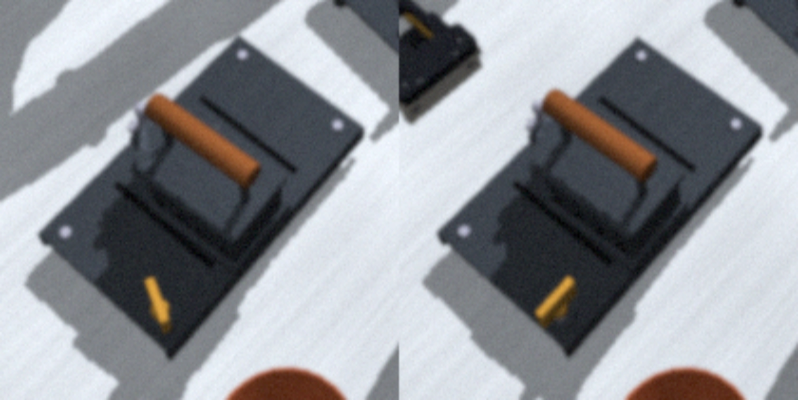

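In the after view (right half), the blade at (555,300) lies along the stand's long side. The stand and iron are in place and the iron is a little straighter. I'm handing the job in.

```bash
python3 nudge.py '[[[0,0,0,0,0.6],[0,0,0,0,0.6],[0,0,0,0,0.6]]]'; python3 -c "
from cell import arm, optics, probe_bus, workorder;print(workorder.sign_off())"
```

```text
clock: 9.1
position: [0.4013, -0.377, 0.3105]
ee_rot: [2.229, 2.214, -0.001]
force: [-0.4, 0.2, -0.5]
width: 0.599
gripper_force: 0.0
the job is handed in; nothing more can be done
None
```

I screwed the wing screw down to its end stop, let go of it, and handed the job in at about 9 s; the stand and iron look undisturbed in the last picture, but sign-off returned no verdict and I didn't measure the stand's level or the opposite foot's contact.

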